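Tuck the parts-case flap under its lip

TASK

Close the grey small-parts case: with a fingertip fold its springy orange flap down flat, then push the flap along on its ridge, while it is held down, until its front edge is tucked fully home beneath the black lip and stays shut when you let go. Only push on the flap's outside, never pinch it or put a finger on its white inner face, and leave the red dropper bottle and the brown-capped jar beside it standing where they are.

Things in the scene. Friction and masses are not known exactly. Their poses are not given: they have to be found in the camera images.
- case: Grey open case, 130 (its x) x 170 (its y) x 30 mm high, fixed to the worktop. Origin at the centre of its underside, z up. The flap's hinge runs along its y near the +x side, 62 mm from the origin (with the slide at 0) and 32 mm above the worktop. At the -x side is a flat deck, 30 mm deep and 30 mm high, with the black lip over it. In it a flat spanner and a battery, fixed.
- lip_edge (a point): Middle of the lower edge, towards the hinge, of the black retaining lip: case frame (-52, 0, 36.5) mm. The lip is a 142 mm wide strip (along y), 13 mm deep, 4 mm thick (top 40.5 mm above the worktop), roofing a slot 6.5 mm high over the deck, which is closed at the front.
- flap (a joint): Fold angle a of the orange flap, rad: 0 = flat on the case, grows as it opens upward, 1.57 upright, stop 1.9. With slide d, the point at distance u from the hinge is at case x = 62 mm - d - u cos a, height 32 mm + u sin a (mid thickness). The springy hinge rests by itself anywhere between about 0.7 and 1.4; from flat it rises again with about 0.05 N m unless the lip holds it.
- cover_slide (a joint): Slide of the hinge pin with the flap, m, along the case's -x to the lip: 0 = back, 0.016 = fully home (stop). About 3 N of friction; stays where left. Flap flat: its edge reaches the lip at 0.008, passes beneath with 2.5 mm to spare, and is 8 mm beneath at 0.016. A flap not held down strikes the lip; one slid forward before folding lands on top of it.
- ridge_foot (a point): Middle of the foot of the push ridge, on the flap's outer face, 60 mm from the hinge axis. The ridge is 80 mm wide (along y) and 7 mm high; its upright face looks towards the hinge, with clear flat flap 50 mm long behind it to put a fingertip on, and it slopes down to the flap towards the lip.
- flap_edge (a point): Middle of the flap's free edge, at mid thickness, 106 mm from the hinge. The flap is a plate 4 mm thick (outer face 2 mm from the middle, on the side away from the lip, uppermost when flat), 160 mm wide, its last 25 mm a tongue 124 mm wide.
- flap_lining: White inner face of the flap, 2 mm of its 4 mm thickness, 3 to 5 mm inside its outline; not to be pressed on by the fingers. Origin on the hinge axis.
- dropper_red: Red dropper bottle, 26 mm across, 84 mm tall, standing loose at one side of the case (at least 110 mm from its middle line along y). Origin at the centre of its underside.
- jar_brown: Small paint jar with a brown cap, 35 mm across, 41 mm tall, standing loose at the other side of the case. Origin at the centre of its underside.

How it is judged (in metres and radians):
On the way:
1. the flap is folded down, its edge not yet beneath the lip (value of joint flap below 0.12 rad and value of joint cover_slide below 0.0095 m).
At the end, for the whole second after the job is handed in: The flap lies shut (fold angle under 0.06 rad) and at rest, slid at least 12 of its 16 mm towards the lip so that its edge is at least 4 mm beneath it; the dropper bottle and the jar stand upright within 20 mm of where they were (value of joint flap below 0.06 rad and value of joint cover_slide above 0.012 m and velocity of joint flap between -0.1 and 0.1 rad/s and distance of each of dropper_red, jar_brown from where it was at the start of the episode below 0.02 m and angle between each of dropper_red, jar_brown's own z axis and vertical below 0.2 rad); the robot touches nothing.
It fails at once if the flap is pinched or its white inner face is pressed by the fingers (contact force between flap_lining and the fingers above 1 N).
It fails at once if the dropper bottle or the jar is lifted, carried or knocked over (height (world z) of any of dropper_red, jar_brown above 0.012 m or distance of any of dropper_red, jar_brown from where it was at the start of the episode above 0.03 m or angle between any of dropper_red, jar_brown's own z axis and vertical above 0.7 rad).
It also fails if it takes over 35 s, if anything falls off the work surface, if the arm or the gripper's body presses on something with over 40 N, if the wrist force passes 120 N, or if a joint passes its speed limit or range.

ROBOT

A 6-joint arm with a two-finger parallel gripper is mounted at the origin on a cart in front of the work surface, level with it; the furniture and walls round the work are solid. World frame = base frame: x ahead of the robot, y to its left, z up, the work surface at z = 0. Lengths are in m, angles in degrees, forces in N, time in s.
With the tool pointing down it reaches from about 0.375 to 0.9 m from the base axis. Payload 3.1 kg.
Tool frame: the origin (TCP) lies on the centre line of the jaws, within the pads' length; the fingertips stand 25 mm ahead of it and the grasp point (between the pads) lies 6 mm ahead of it; z points along the fingers, y is the line along which they close (so a half turn about z gives the same grasp; the last joint's range is limited). The gripper opens to 87 mm and grips with 3 to 60 N. Pads are 19 mm wide; open, the fingers measure 117 mm over their backs; the gripper's body (75 mm by 190 mm) begins 51 mm behind the grasp point.
Start: joints at [-85.399, 30.224, 82.088, -0, 67.689, -10.227], TCP at [0.16, -0.604, 0.248] pointing down, gripper open.
Joint ranges: [-176.69, 176.69], [-43.24, 126.21], [12.49, 139.97], [-82, 262], [0, 151.66], [-163.58, 163.58]. Speed limits (degrees/s): [159.86, 159.86, 180, 180, 180, 180].

INTERFACE

Orientations are given as a 3x3 rotation matrix whose columns are the frame's x, y, z axes.
In Python, from rig import read_state, capture, camera_params, hand_in gives the robot as it stands.
- The arm moves only by the tool apply_moves, never from a script. Its argument "rows" is a list of rows, each an object of numbers: "x", "y", "z": the shift along the tool's x, y, z in mm; "rx", "ry", "rz": the turn, a rotation vector about the tool's x, y, z in units of 6 degrees (1.0 is 6 degrees); "claw": the closure in counts, from 0 (fully open) to 255 (shut). A call has 1 to 10 rows; each row is the pose to reach, as a shift and turn from the pose commanded when the call began, along the tool's axes at that moment; what a row does not reach only later rows make up. A row lasts 1/8 s, in which the tool goes at most 62.5 mm and 10.7 degrees, less where a joint would pass 70% of its speed; a pose out of reach is approached as far as the arm can. A call with a gripper value outside its range is refused whole. The fingers move at their own pace and stop on an object; the grip force is fixed at half the most. Time passes only in rows, so rows that repeat a pose let the fingers close. It gives the time, the measured TCP pose, the force, the opening and the grip force at its end, in the units of the state.
- read_state(): the state, without advancing time (a new reading comes with each control period).
- capture(name): name is "side" or "top"; returns (picture, depth): 420x560x3 uint8, red, green, blue; 420x560 float32, m along the optical axis (not along the pixel's ray), 0 where there is no reading.
- camera_params(name): a dict with "fx", "fy", "cx", "cy" (pixels), "D" ([k1, k2, p1, p2, k3] as OpenCV has them; the pictures are not rectified), "xyz" and "orientation" of the camera in the world. Camera axes: x right, y up, looking along -z (the intrinsics and any distortion apply to the point x, -y, -z); pixel columns grow to the right and rows downward; lengths in m; the calibration is good to about 2 mm. A picture is of the moment at which its call begins. camera_params takes no time and is no camera call.
- hand_in(): hands the job in; it is judged then, once.
The state is a dict: "time_s": time; "joint_positions": joint angles; "qvel": joint speeds; "tau": joint torques, N m; "position": TCP position; "tcp_rot": TCP orientation; "force": force on the tool from outside, world axes, zero at the start; "moment": the same for the moment, N m; "opening": opening from 0.0 (shut) to 1.0 (fully open); "grasp_force": force on a finger pad.
Only numpy, scipy, OpenCV 4.12 (cv2) and the standard library are available. Lean on these libraries where they do the work, as an engineer would, in place of code of your own. Each camera call takes 0.05 s, during which the arm holds its last target. There are 200 camera calls.

## Working session

There is one attempt and no reset: what is moved stays moved. The work goes in short steps, Python scripts to look and compute and a tool call to move; the robot and the scene stay as the last step left them, time stands still between calls to the robot, and variables do not carry over. Pictures are saved under pics/ and viewed, at most 10 in all, crops included, and the job is handed in when it is done.

Besides the shell and the picture viewer there is one more tool, called after ">>>" as a command line: name --argument value ..., lists and objects as JSON in quotes. apply_moves: Moves the arm, as the interface text tells. Its arguments: {"type":"object","properties":{"rows":{"type":"array"}},"required":["rows"]}

```bash
mkdir -p pics; cat > h.py <<'E'
import numpy as np, cv2
from rig import read_state, capture, camera_params, hand_in
def cloud(name):
    im,d=capture(name); p=camera_params(name)
    K=np.array([[p['fx'],0,p['cx']],[0,p['fy'],p['cy']],[0,0,1.]])
    v,u=np.mgrid[:420,:560]
    n=cv2.undistortPoints(np.stack([u,v],-1).reshape(-1,1,2).astype(np.float64),K,np.array(p['D'],float)).reshape(420,560,2)
    c=np.stack([n[...,0]*d,-n[...,1]*d,-d],-1)
    w=c@np.array(p['orientation']).T+np.array(p['xyz'])
    w[d==0]=np.nan
    return im,d,w
E
python3 - <<'E'
from h import *
for n in('side','top'):
    im,d,w=cloud(n); cv2.imwrite(f'pics/{n}0.png',im[...,::-1]); np.save(n+'0.npy',w); np.save(n+'im.npy',im)
    p=camera_params(n);print(n,p['xyz'],p['orientation'])
s=read_state();print(s['time_s'],s['position'],s['tcp_rot'],s['opening'])
E
```

```text
side [ 0.46250826 -1.06527123  0.4048968 ] [[ 0.99672508  0.04834877 -0.06481905]
 [-0.07863352  0.39249738 -0.9163856 ]
 [-0.01886481  0.91848147  0.39501382]]
top [ 0.38277026 -0.27653192  0.91739917] [[ 0.02513424  0.99291216 -0.11616241]
 [-0.99923537  0.02843393  0.02683629]
 [ 0.02994903  0.11539908  0.99286762]]
0.1 [ 0.15992461 -0.603551    0.24666494] [[ 9.66698056e-01  2.55919597e-01 -1.69775867e-04]
 [ 2.55919431e-01 -9.66696132e-01  1.95757972e-03]
 [ 3.36861340e-04 -1.93583746e-03 -9.99998070e-01]] 0.9973073337500469
```

View pics/side0.png

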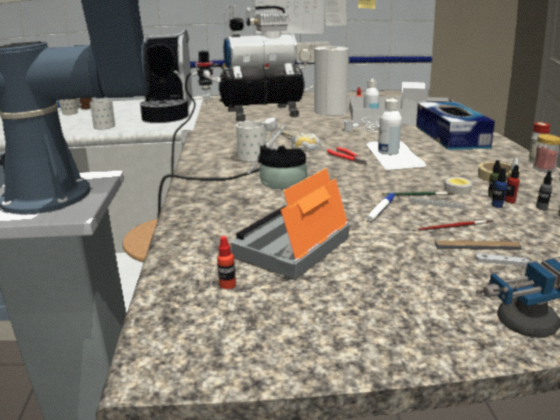

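View pics/top0.png

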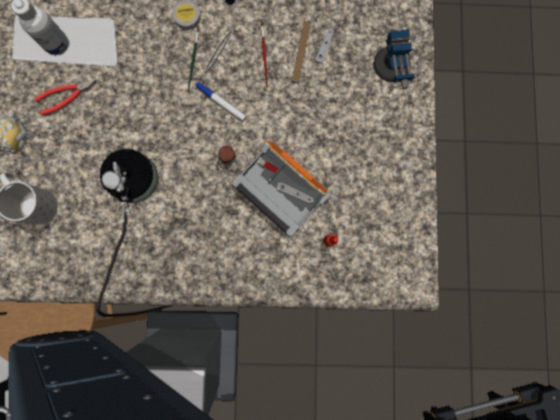

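The side view shows the case around (290,245), with the flap standing up and its outer face and ridge towards (315,200). The red dropper is at (227,265). In the top view the case is at (280,188), the flap runs from (268,145) to (326,190), the jar is at (227,154) and the dropper at (330,240). The lip faces the robot.

```bash
python3 - <<'E'
from h import *
W=[];C=[]
for n in('side','top'):
    W.append(np.load(n+'0.npy').reshape(-1,3));C.append(np.load(n+'im.npy').reshape(-1,3).astype(int))
for i,n in enumerate(('side','top')):
    w,c=W[i],C[i]; box=(abs(w[:,0]-.5)<.25)&(abs(w[:,1]+.3)<.25)
    tab=box&(abs(w[:,2])<.015); print(n,'table z',np.nanmedian(w[tab,2]))
    hsv=cv2.cvtColor(c.astype(np.uint8)[None],cv2.COLOR_RGB2HSV)[0].astype(int)
    m=box&(hsv[:,0]>4)&(hsv[:,0]<14)&(hsv[:,1]>180)&(hsv[:,2]>140)&(w[:,2]>.02)
    p=w[m]; print('orange',m.sum(),p.min(0),p.max(0),np.median(p,0))
    q=np.median(p,0);_,s,vt=np.linalg.svd(p-p.mean(0),full_matrices=False);print('pca',p.mean(0),s,vt)
    r=box&((hsv[:,0]<4)|(hsv[:,0]>174))&(hsv[:,1]>140)&(w[:,2]>.025)
    print('red',r.sum(),np.median(w[r],0),w[r].min(0),w[r].max(0))
    # grey case pts
    g=box&(w[:,2]>.018)&(w[:,2]<.05)&(hsv[:,1]<60)
    g&=np.hypot(w[:,0]-q[0],w[:,1]-q[1])<.2
    print('case',g.sum(),np.round(cv2.minAreaRect(w[g][:,:2].astype(np.float32)*1000),1) if 0 else cv2.minAreaRect(w[g][:,:2].astype(np.float32)*1000))
im=np.load('topim.npy')[120:260,200:350]; cv2.imwrite('pics/tc.png',cv2.resize(im[...,::-1],None,fx=4,fy=4,interpolation=2))
w=np.load('top0.npy')
for u,v in[(227,154),(330,240),(236,183),(292,233),(262,205),(275,205),(265,193),(268,145),(326,190)]:print(u,v,w[v,u])
E
```

```text
side table z -0.0016154927768947114
orange 3117 [ 0.41833732 -0.43495931  0.03162303] [ 0.63373066 -0.24213906  0.13016584] [ 0.56453184 -0.35155383  0.07497937]
pca [ 0.5657194  -0.34903264  0.0779685 ] [2.72868628 1.6097236  0.44319878] [[-0.69268304 -0.72056902 -0.03115253]
 [-0.23545881  0.18509793  0.95409533]
 [-0.68172527  0.6682208  -0.29787852]]
red 173 [ 0.42833347 -0.42697994  0.06713143] [ 0.4177862  -0.43130934  0.03860612] [ 0.4367662  -0.42036414  0.0824703 ]
case 2037 ((511.75604248046875, -342.3009033203125), (254.68093872070312, 131.24900817871094), 49.56595230102539)
top table z -2.6711732661610643e-05
orange 284 [ 0.43092369 -0.41065857  0.05224122] [ 0.62499889 -0.28486251  0.1236911 ] [ 0.56802112 -0.3388644   0.10126326]
pca [ 0.56937237 -0.33966436  0.09765907] [0.67952886 0.27391007 0.0755802 ] [[-0.65603297 -0.75338514 -0.04507301]
 [ 0.24500416 -0.15609764 -0.95687329]
 [ 0.71385832 -0.6387835   0.28698769]]
red 63 [ 0.42742751 -0.41801423  0.07112635] [ 0.41685323 -0.42683188  0.04228002] [ 0.43777195 -0.41159733  0.08579571]
case 1489 ((568.3245849609375, -274.09979248046875), (275.48681640625, 130.24427795410156), 49.713829040527344)
227 154 [ 0.60505319 -0.19424556  0.03972962]
330 240 [ 0.42610678 -0.41237931  0.06774398]
236 183 [ 0.54453053 -0.21502523  0.0306112 ]
292 233 [ 0.44056876 -0.33716974  0.03222607]
262 205 [ 0.49721848 -0.27206608  0.04169328]
275 205 [ 0.49960532 -0.29975381  0.02960385]
265 193 [ 0.52850483 -0.27770805  0.00706122]
268 145 [ 0.60850765 -0.28082332  0.10844667]
326 190 [ 0.53129381 -0.40523229  0.05326018]
```

View pics/tc.png

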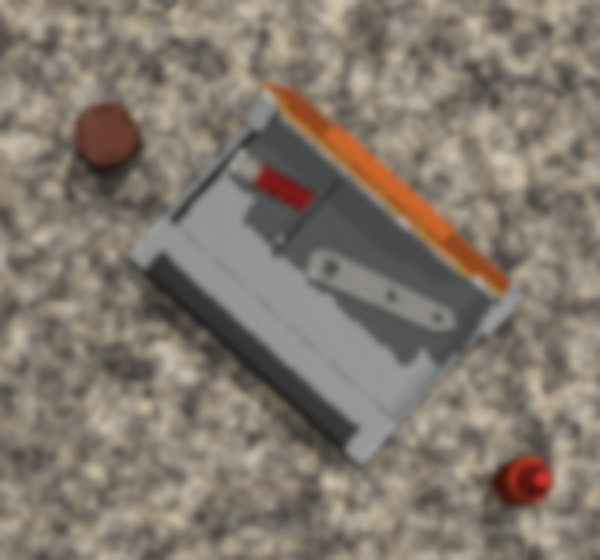

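```bash
cat >> h.py <<'E'
def flapfit(w,im,X,Y,c):
    hsv=cv2.cvtColor(im,cv2.COLOR_RGB2HSV).astype(int)
    L=np.stack([(w-c)@X,(w-c)@Y,w[...,2]],-1)
    m=(hsv[...,0]>4)&(hsv[...,0]<16)&(hsv[...,1]>170)&(abs(L[...,0])<.12)&(abs(L[...,1])<.09)&(w[...,2]>.02)
    return L[m]
E
python3 - <<'E'
from h import *
P=[]
for n in('top','side'):
    w=np.load(n+'0.npy');im=np.load(n+'im.npy');hsv=cv2.cvtColor(im,cv2.COLOR_RGB2HSV).astype(int)
    m=(w[...,2]>.026)&(w[...,2]<.046)&(hsv[...,1]<70)
    m=m.astype(np.uint8)
    k,lab,st,ce=cv2.connectedComponentsWithStats(m)
    vv,uu=(188,280) if n=='top' else (245,290)
    best=max(range(1,k),key=lambda i:st[i,4] if np.hypot(ce[i][0]-uu,ce[i][1]-vv)<60 else 0)
    p=w[lab==best];print(n,len(p),cv2.minAreaRect(p[:,:2].astype(np.float32)*1000))
    if n=='top':
        for a in (48.5,49,49.5,50,50.5,51):
            t=np.radians(a);Y=np.array([np.cos(t),np.sin(t)]);X=np.array([Y[1],-Y[0]])
            ex=np.percentile(p[:,:2]@X,[.3,99.7]);ey=np.percentile(p[:,:2]@Y,[.3,99.7]);print(a,np.ptp(ex),np.ptp(ey),ex,ey)
    # dark lip
    l=(w[...,2]>.035)&(w[...,2]<.046)&(im.max(-1)<80);q=w[l];q=q[np.hypot(q[:,0]-.49,q[:,1]+.27)<.1]
    print('lip',len(q),cv2.minAreaRect(q[:,:2].astype(np.float32)*1000),np.median(q,0))
E
```

```text
top 1348 ((536.1538696289062, -311.2733154296875), (177.68043518066406, 130.15762329101562), 50.114219665527344)
48.5 0.12820778570773594 0.17628026776584158 [0.54294265 0.67115043] [0.03524461 0.21152487]
49 0.12705333550585052 0.17638284607996618 [0.54445509 0.67150842] [0.02945588 0.20583873]
49.5 0.12610505981792064 0.1764708702126187 [0.54571021 0.67181527] [0.02366492 0.20013579]
50 0.12583744063823366 0.17654545540526975 [0.54623352 0.67207096] [0.01787215 0.19441761]
50.5 0.12569387754967798 0.1766065959779682 [0.54658159 0.67227546] [0.01207802 0.18868462]
51 0.1255833914608263 0.17651128473869718 [0.54684538 0.67242877] [0.00642598 0.18293726]
lip 382 ((492.936279296875, -272.4156494140625), (139.27810668945312, 12.58071231842041), 49.04752731323242) [ 0.49293594 -0.27215789  0.04037383]
side 1224 ((536.4515991210938, -313.0962219238281), (178.60874938964844, 130.8419189453125), 49.36867141723633)
lip 239 ((486.6609802246094, -284.4735107421875), (117.36221313476562, 12.937324523925781), 49.96765899658203) [ 0.48372828 -0.29093738  0.03882417]
```

```bash
cat >> h.py <<'E'
t=np.radians(49.7);Y=np.array([np.cos(t),np.sin(t),0]);X=np.array([Y[1],-Y[0],0]);C=np.array([.5367,-.3113,0])
def tool():
    s=read_state();p=np.array(s['position']);R=np.array(s['tcp_rot']);tip=p+.025*R[:,2]
    print('t',s['time_s'],'tip case mm',np.round([(tip-C)@X*1e3,(tip-C)@Y*1e3,tip[2]*1e3],1),'F case',np.round([np.dot(s['force'],X),np.dot(s['force'],Y),s['force'][2]],1),'op',s['opening']);return p,R
E
python3 - <<'E'
from h import *
for n in('side','top'):
    L=flapfit(np.load(n+'0.npy'),np.load(n+'im.npy'),X,Y,C)
    q=L[(abs(L[:,1])<.078)&(L[:,2]<.17)]
    for lo,hi in((.035,.05),(.05,.07),(.07,.085),(.085,.1),(.1,.115),(.115,.135)):
        b=q[(q[:,2]>lo)&(q[:,2]<hi)&((abs(q[:,1])>.045))]; 
        if len(b)>5: print(n,lo,len(b),np.median(b,0)*1e3,np.percentile(b[:,1],[2,98])*1e3)
    print(q[:,2].max())
p,R=tool(); tgt=C+.115*X+np.array([0,0,.215])
print('shift tool mm',R.T@(tgt-p)*1e3, tgt)
psi=np.arctan2(R[1,0],R[0,0]);print('turn deg',np.degrees(psi-np.arctan2(X[1],X[0])))
E
```

```text
side 0.035 233 [ 59.27176352 -50.31632515  42.24207818] [-76.93737526  75.31586407]
side 0.05 300 [ 53.46525732 -50.07743244  59.99009553] [-76.51317665  74.9432069 ]
side 0.07 237 [ 48.1820573  -49.475629    77.53244751] [-77.51864762  76.08996854]
side 0.085 233 [ 43.31989823 -52.16562798  92.31045711] [-76.92745752  75.80373245]
side 0.1 201 [ 38.55651892 -49.78455283 105.7377146 ] [-76.87978453  75.87501001]
side 0.115 120 [ 32.75408249 -48.15310131 122.80637425] [-60.22677504  59.62057537]
0.13135545582558655
top 0.05 31 [ 54.53872287 -45.70487953  59.58401024] [-72.73290007  74.31883533]
top 0.07 25 [48.51270808 45.17310445 77.53352182] [-73.52658023  71.93421745]
top 0.085 26 [ 43.55692624 -45.83046901  92.43630042] [-71.97482899  71.15325269]
top 0.1 18 [ 39.32625597   0.30440118 104.85224035] [-70.00681624  68.42379189]
top 0.115 10 [ 34.66658331   0.84202452 119.34045999] [-57.8512006   58.98772819]
0.13038108501920187
t 0.1 tip case mm [ -98.4 -466.6  221.7] F case [-0.1 -0.1 -0.8] op 0.9973073337500469
shift tool mm [504.7606337  -91.68285054  32.01251995] [ 0.62440686 -0.38568082  0.215     ]
turn deg 55.12807346695721
```

>>> apply_moves --rows '[{"x": 60, "y": -11, "z": 4, "rz": 1.1, "claw": 255}, {"x": 120, "y": -22, "z": 8, "rz": 2.2, "claw": 255}, {"x": 180, "y": -33, "z": 12, "rz": 3.3, "claw": 255}, {"x": 240, "y": -44, "z": 16, "rz": 4.4, "claw": 255}, {"x": 300, "y": -54, "z": 20, "rz": 5.5, "claw": 255}, {"x": 360, "y": -65, "z": 24, "rz": 6.6, "claw": 255}, {"x": 420, "y": -76, "z": 28, "rz": 7.7, "claw": 255}, {"x": 480, "y": -87, "z": 31, "rz": 8.8, "claw": 255}, {"x": 505, "y": -92, "z": 32, "rz": 9.19, "claw": 255}, {"x": 505, "y": -92, "z": 32, "rz": 9.19, "claw": 255}]'

```text
validation failed for argument at $.ro...
```

```bash
python3 -c "
from h import *
p,R=tool();print(R.round(3));print(R.T@X)"
```

```text
t 0.1 tip case mm [ -98.4 -466.6  221.7] F case [-0.1 -0.1 -0.8] op 0.9973073337500469
[[ 0.967  0.256 -0.   ]
 [ 0.256 -0.967  0.002]
 [ 0.    -0.002 -1.   ]]
[ 0.57174392  0.82043095 -0.00139563]
```

>>> apply_moves --rows '[{"x": 60, "y": -11, "z": 4, "rx": 0, "ry": 0, "rz": 1.1, "claw": 255}, {"x": 120, "y": -22, "z": 8, "rx": 0, "ry": 0, "rz": 2.2, "claw": 255}, {"x": 180, "y": -33, "z": 12, "rx": 0, "ry": 0, "rz": 3.3, "claw": 255}, {"x": 240, "y": -44, "z": 16, "rx": 0, "ry": 0, "rz": 4.4, "claw": 255}, {"x": 300, "y": -54, "z": 20, "rx": 0, "ry": 0, "rz": 5.5, "claw": 255}, {"x": 360, "y": -65, "z": 24, "rx": 0, "ry": 0, "rz": 6.6, "claw": 255}, {"x": 420, "y": -76, "z": 28, "rx": 0, "ry": 0, "rz": 7.7, "claw": 255}, {"x": 480, "y": -87, "z": 31, "rx": 0, "ry": 0, "rz": 8.8, "claw": 255}, {"x": 505, "y": -92, "z": 32, "rx": 0, "ry": 0, "rz": 9.2, "claw": 255}, {"x": 505, "y": -92, "z": 32, "rx": 0, "ry": 0, "rz": 9.2, "claw": 255}]'

```text
time_s: 1.35
position: [0.626, -0.384, 0.2144]
tcp_rot: [[0.764, -0.645, -0.001], [-0.645, -0.764, 0.001], [-0.001, -0.0, -1.0]]
force: [-1.2, 0.5, -0.4]
opening: 0.021
grasp_force: 0.0
```

```bash
python3 -c "
from h import *
p,R=tool();print(R.round(3));print(R.T@X)"
```

```text
t 1.35 tip case mm [115.1   2.3 189.4] F case [-1.2 -0.4 -0.4] op 0.020607779261394177
[[ 0.764 -0.645 -0.001]
 [-0.645 -0.764  0.001]
 [-0.001 -0.    -1.   ]]
[ 0.99999523  0.00274713 -0.00141246]
```

>>> apply_moves --rows '[{"x": 0, "y": 2, "z": 50, "rx": 0, "ry": 0, "rz": 0, "claw": 255}, {"x": -10, "y": 2, "z": 100, "rx": 0, "ry": 0, "rz": 0, "claw": 255}, {"x": -30, "y": 2, "z": 110, "rx": 0, "ry": 0, "rz": 0, "claw": 255}, {"x": -45, "y": 2, "z": 110, "rx": 0, "ry": 0, "rz": 0, "claw": 255}, {"x": -45, "y": 2, "z": 110, "rx": 0, "ry": 0, "rz": 0, "claw": 255}, {"x": -45, "y": 2, "z": 110, "rx": 0, "ry": 0, "rz": 0, "claw": 255}]'

```text
time_s: 2.1
position: [0.589, -0.3598, 0.1062]
tcp_rot: [[0.761, -0.648, 0.001], [-0.648, -0.761, -0.001], [0.002, 0.0, -1.0]]
force: [-0.2, -0.6, 0.3]
opening: 0.005
grasp_force: 0.0
```

```bash
python3 -c "
from h import *
tool()
im,d,w=cloud('side');cv2.imwrite('pics/s1.png',cv2.resize(im[150:300,200:400,::-1],None,fx=3.5,fy=3.5,interpolation=2))"
```

```text
t 2.1 tip case mm [71.3 -3.2 81.2] F case [ 0.3 -0.6  0.3] op 0.005102224010880954
```

View pics/s1.png

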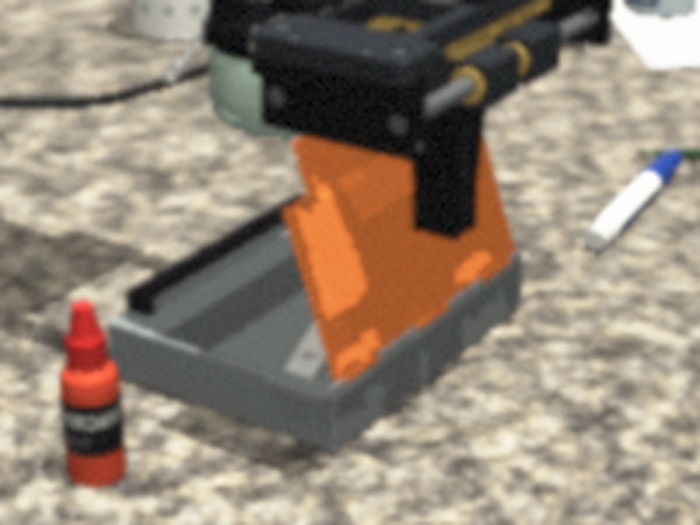

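The finger is now hanging just outside the flap's outer face, with its tip at about (445,230). The dropper is standing undisturbed. Next I fold the flap along an arc.

>>> apply_moves --rows '[{"x": -8, "y": 0, "z": 3, "rx": 0, "ry": 0, "rz": 0, "claw": 255}, {"x": -16, "y": 0, "z": 5, "rx": 0, "ry": 0, "rz": 0, "claw": 255}, {"x": -24, "y": 0, "z": 9, "rx": 0, "ry": 0, "rz": 0, "claw": 255}, {"x": -29, "y": 0, "z": 12, "rx": 0, "ry": 0, "rz": 0, "claw": 255}, {"x": -34, "y": 0, "z": 16, "rx": 0, "ry": 0, "rz": 0, "claw": 255}, {"x": -38, "y": 0, "z": 20, "rx": 0, "ry": 0, "rz": 0, "claw": 255}, {"x": -41, "y": 0, "z": 25, "rx": 0, "ry": 0, "rz": 0, "claw": 255}, {"x": -43, "y": 0, "z": 31, "rx": 0, "ry": 0, "rz": 0, "claw": 255}, {"x": -45, "y": 0, "z": 36, "rx": 0, "ry": 0, "rz": 0, "claw": 255}, {"x": -45, "y": 0, "z": 36, "rx": 0, "ry": 0, "rz": 0, "claw": 255}]'

```text
time_s: 3.4
position: [0.5544, -0.3289, 0.0689]
tcp_rot: [[0.762, -0.648, -0.001], [-0.648, -0.762, 0.001], [-0.001, 0.0, -1.0]]
force: [0.8, 0.2, 0.1]
opening: 0.004
grasp_force: 0.2
```

```bash
python3 -c "
from h import *
tool()
im,d,w=cloud('side');cv2.imwrite('pics/s2.png',cv2.resize(im[150:300,200:400,::-1],None,fx=3.5,fy=3.5,interpolation=2))
L=flapfit(w,im,X,Y,C)*1e3
for lo in range(-60,70,15):
    b=L[(L[:,0]>lo)&(L[:,0]<lo+15)&(abs(L[:,1])>45)]
    if len(b)>5: print(lo,len(b),np.median(b,0).round(1))
"
```

```text
t 3.4 tip case mm [24.8 -2.  43.9] F case [0.5 0.6 0.1] op 0.004144025727649061
-45 39 [-34.6 -54.5  52.3]
-30 58 [-21.8 -53.2  49.4]
-15 58 [ -8.6 -71.9  46.9]
0 106 [ 9.7 54.8 43.2]
15 188 [ 22.7 -51.5  40.8]
30 94 [ 33.4 -47.5  38.4]
45 7 [ 56.1 -88.  112.4]
60 38 [ 61.8 -51.8  32.3]
```

View pics/s2.png

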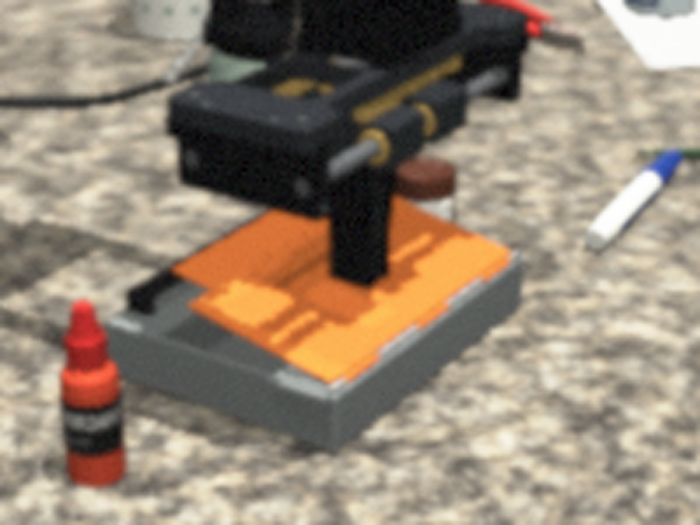

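The flap is mostly folded, at about 0.2 rad. Its edge, at about (190,300), is still short of the black lip at (150,290), and the finger sits behind the ridge. Next I press it flat.

>>> apply_moves --rows '[{"x": -1, "y": 0, "z": 4, "rx": 0, "ry": 0, "rz": 0, "claw": 255}, {"x": -1, "y": 0, "z": 8, "rx": 0, "ry": 0, "rz": 0, "claw": 255}, {"x": -1, "y": 0, "z": 10, "rx": 0, "ry": 0, "rz": 0, "claw": 255}, {"x": -1, "y": 0, "z": 11, "rx": 0, "ry": 0, "rz": 0, "claw": 255}, {"x": -1, "y": 0, "z": 11, "rx": 0, "ry": 0, "rz": 0, "claw": 255}]'

```text
time_s: 4.08
position: [0.5537, -0.3283, 0.0592]
tcp_rot: [[0.762, -0.648, -0.001], [-0.648, -0.762, 0.0], [-0.001, 0.0, -1.0]]
force: [-1.7, 1.5, 5.8]
opening: 0.006
grasp_force: 3.0
```

```bash
cat > f.py <<'E'
from h import *
tool()
im,d,w=cloud('side')
L=flapfit(w,im,X,Y,C)*1e3
for lo in range(-75,70,15):
    b=L[(L[:,0]>lo)&(L[:,0]<lo+15)&(abs(L[:,1])>45)&(L[:,2]<70)]
    if len(b)>5: print(lo,len(b),np.median(b,0).round(1),np.percentile(b[:,0],2).round(1))
E
python3 f.py
```

```text
t 4.075 tip case mm [23.9 -2.  34.2] F case [-2.3  0.   5.8] op 0.006133130566766072
-45 32 [-35.4 -52.2  32.4] -41.4
-30 53 [-21.  -56.   32.6] -29.5
-15 46 [ -7.4 -72.   32.8] -14.7
0 94 [ 9.7 45.8 32.5] 0.3
15 164 [ 22.4 -53.3  32.6] 15.3
30 87 [ 34.  -46.2  32.7] 30.3
45 10 [59.  55.6 31.6] 50.0
60 33 [ 62.5 -49.2  32.4] 60.1
```

>>> apply_moves --rows '[{"x": -3, "y": 0, "z": 0, "rx": 0, "ry": 0, "rz": 0, "claw": 255}, {"x": -6, "y": 0, "z": 0, "rx": 0, "ry": 0, "rz": 0, "claw": 255}, {"x": -9, "y": 0, "z": 0, "rx": 0, "ry": 0, "rz": 0, "claw": 255}, {"x": -12, "y": 0, "z": 0, "rx": 0, "ry": 0, "rz": 0, "claw": 255}, {"x": -15, "y": 0, "z": 0, "rx": 0, "ry": 0, "rz": 0, "claw": 255}, {"x": -18, "y": 0, "z": 0, "rx": 0, "ry": 0, "rz": 0, "claw": 255}, {"x": -18, "y": 0, "z": 0, "rx": 0, "ry": 0, "rz": 0, "claw": 255}]'

```text
time_s: 5.0
position: [0.5406, -0.3172, 0.0592]
tcp_rot: [[0.762, -0.648, 0.001], [-0.648, -0.762, -0.001], [0.002, 0.0, -1.0]]
force: [0.5, -1.9, 6.1]
opening: 0.005
grasp_force: 3.1
```

```bash
python3 f.py
```

```text
t 5.0 tip case mm [ 6.8 -2.  34.2] F case [ 1.6 -1.1  6.1] op 0.005208877774934962
-60 13 [-48.  -54.2  32.1] -50.9
-45 35 [-38.9 -53.8  32.3] -44.6
-30 41 [-20.  -46.9  32.3] -27.1
-15 108 [ -5.8 -45.4  32.6] -14.1
0 149 [  7.3 -51.7  32.5] 0.2
15 67 [ 18.1 -46.8  32.9] 15.2
45 38 [53.8 56.9 32.2] 48.8
```

>>> apply_moves --rows '[{"x": -3, "y": 0, "z": 0, "rx": 0, "ry": 0, "rz": 0, "claw": 255}, {"x": -6, "y": 0, "z": 0, "rx": 0, "ry": 0, "rz": 0, "claw": 255}, {"x": -9, "y": 0, "z": 0, "rx": 0, "ry": 0, "rz": 0, "claw": 255}, {"x": -12, "y": 0, "z": 0, "rx": 0, "ry": 0, "rz": 0, "claw": 255}, {"x": -14, "y": 0, "z": 0, "rx": 0, "ry": 0, "rz": 0, "claw": 255}, {"x": -14, "y": 0, "z": 0, "rx": 0, "ry": 0, "rz": 0, "claw": 255}]'

```text
time_s: 5.8
position: [0.5334, -0.3111, 0.0595]
tcp_rot: [[0.761, -0.648, 0.009], [-0.648, -0.761, -0.007], [0.012, -0.0, -1.0]]
force: [7.7, -5.7, -0.1]
opening: 0.004
grasp_force: 4.7
```

```bash
python3 f.py
```

```text
t 5.8 tip case mm [-2.4 -2.  34.5] F case [ 9.6  0.6 -0.1] op 0.004016702265554446
-60 34 [-50.5 -53.   32.5] -54.8
-45 9 [-42.1 -59.9  32.2] -44.6
-30 75 [-20.4 -46.7  32.6] -28.5
-15 154 [ -7.6 -49.2  32.6] -14.9
0 121 [  5.6 -48.3  32.8] 0.3
15 6 [18.  68.8 32.9] 16.4
30 11 [43.3 60.2 32. ] 35.1
45 29 [47.8 54.  31.9] 45.3
```

>>> apply_moves --rows '[{"x": -2, "y": 0, "z": 1.5, "rx": 0, "ry": 0, "rz": 0, "claw": 255}, {"x": -4, "y": 0, "z": 1.5, "rx": 0, "ry": 0, "rz": 0, "claw": 255}, {"x": -4, "y": 0, "z": 1.5, "rx": 0, "ry": 0, "rz": 0, "claw": 255}]'

```text
time_s: 6.22
position: [0.5331, -0.3109, 0.0593]
tcp_rot: [[0.761, -0.648, 0.016], [-0.648, -0.761, -0.013], [0.02, -0.0, -1.0]]
force: [10.6, -6.8, 2.9]
opening: 0.003
grasp_force: 6.8
```

```bash
python3 f.py
```

```text
t 6.225 tip case mm [-2.5 -2.  34.3] F case [12.5  1.7  2.9] op 0.0025561417268994977
-60 31 [-50.2 -54.1  32.6] -54.8
-45 12 [-40.5 -58.9  31.6] -44.1
-30 85 [-19.8 -47.4  32.6] -29.0
-15 152 [ -7.2 -50.8  32.7] -14.7
0 111 [  5.4 -47.8  32.8] 0.3
15 9 [17.9 66.1 33. ] 15.8
30 10 [43.7 59.4 32.2] 32.6
45 29 [47.7 53.9 32.2] 45.5
```

The slide has stopped moving while the push force keeps rising. The hinge edge has gone from 62 to about 47 mm, so it is at the stop. I relax the push and lift off.

>>> apply_moves --rows '[{"x": 5, "y": 0, "z": -1.5, "rx": 0, "ry": 0, "rz": 0, "claw": 255}, {"x": 8, "y": 0, "z": -3, "rx": 0, "ry": 0, "rz": 0, "claw": 255}, {"x": 9, "y": 0, "z": -10, "rx": 0, "ry": 0, "rz": 0, "claw": 255}, {"x": 9, "y": 0, "z": -40, "rx": 0, "ry": 0, "rz": 0, "claw": 255}, {"x": 9, "y": 0, "z": -90, "rx": 0, "ry": 0, "rz": 0, "claw": 255}, {"x": 60, "y": 0, "z": -130, "rx": 0, "ry": 0, "rz": 0, "claw": 255}, {"x": 110, "y": 0, "z": -130, "rx": 0, "ry": 0, "rz": 0, "claw": 255}, {"x": 150, "y": 0, "z": -130, "rx": 0, "ry": 0, "rz": 0, "claw": 255}, {"x": 150, "y": 0, "z": -130, "rx": 0, "ry": 0, "rz": 0, "claw": 255}]'

```text
time_s: 7.4
position: [0.6403, -0.4025, 0.1845]
tcp_rot: [[0.762, -0.648, -0.004], [-0.648, -0.762, 0.003], [-0.005, 0.0, -1.0]]
force: [-0.9, 0.2, -0.5]
opening: 0.007
grasp_force: 0.0
```

```bash
python3 f.py; python3 -c "
from h import *
a,_,w=cloud('side');b,_,wt=cloud('top')
L=flapfit(wt,b,X,Y,C)*1e3;L=L[(L[:,2]<60)]
print('top x extents',np.percentile(L[:,0],[1,50,99]),np.polyfit(L[:,0],L[:,2],1))
print('jar,dropper',wt[154,227],wt[240,330])
a=cv2.resize(a[150:300,200:350,::-1],(400,400));b=cv2.resize(b[115:265,200:350,::-1],(400,400));cv2.imwrite('pics/end.png',np.hstack([a,b]))"
```

```text
t 7.4 tip case mm [137.8  -2.5 159.5] F case [-0.8 -0.4 -0.5] op 0.0067096745127640765
-60 24 [-50.7   0.8  35.3] -52.3
-45 13 [-32.9 -64.8  34.3] -41.7
-30 55 [-23.  -70.1  34.4] -29.3
-15 86 [ -7.4 -65.   34. ] -14.6
0 104 [  7.6 -62.8  33.7] 0.5
15 103 [ 22.  -62.   33.3] 16.0
30 119 [ 38.9 -60.   32.8] 30.5
45 40 [ 46.5 -50.3  32. ] 45.1
top x extents [-31.87432306  13.04641374  45.38313875] [-2.26352610e-02  3.50712861e+01]
jar,dropper [ 0.44983063 -0.25170701  0.65261571] [ 0.42612128 -0.41242478  0.06745959]
```

View pics/end.png

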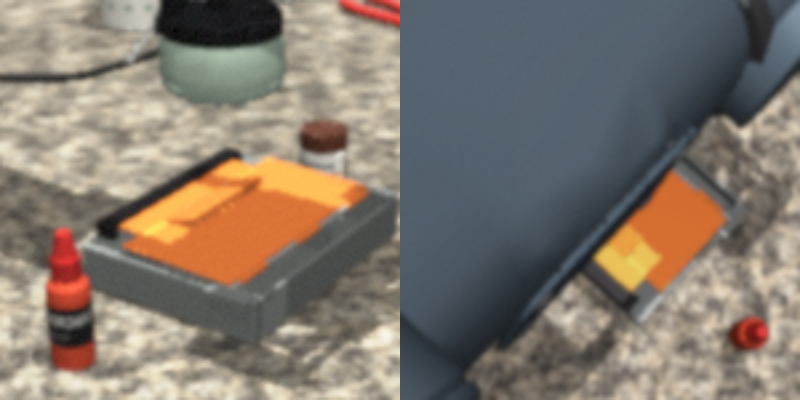

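The flap lies flat with its front edge beneath the black lip, whose strip runs from (105,225) to (235,155). The fold angle is about 0.025 rad and the slide about 15 mm. The dropper and jar are standing in place, and the arm is clear of everything.

```bash
python3 -c "
from rig import hand_in;print(hand_in())"
```

```text
the job is handed in; nothing more can be done
None
```

The case is shut and handed in: the flap lies flat (about 0.025 rad), slid about 15 of 16 mm and held under the black lip with the arm clear; the dropper and jar look undisturbed, and no verdict came back.

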